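# Locate a bearing-block casting against the stops of a drilling plate

## Task

Load the raw grey bearing-block casting into the aluminium locating plate for drilling: set it upright on the bare plate, long base along the dark rail but clear of the rail and of the red end stop, and press it down flat with a firm push of about 15 N. Then slide it squarely against the rail, and after that along the rail until its end is against the red end stop, and leave it there, flat and touching both stops. Do not disturb the other things on the bench.

Things in the scene. Friction and masses are not known exactly. Their poses are not given: they have to be found in the camera images.
- casting: Raw grey cast bearing block, loose, about 0.5 kg, upright on the bench. Base slab 44 mm (its x) by 120 mm (its y), 14 mm thick. On its middle an arch 34 mm thick (flat grip faces at x = +-17 mm), 56 mm wide (y), rounded over the top, 62 mm high overall. Origin: centre of the base's underside, z up. Same either way round. Sliding it on the plate takes 2 to 8 N.
- fixture: Aluminium locating plate fixed to the bench, 170 mm (its x) by 300 mm (its y), 16 mm thick. Origin: centre of its underside, z up (top face at z = 16 mm). Along its +x side, away from the robot, a dark steel rail: 280 mm long (y), 16 mm wide, 12 mm high above the top face, working face at x = +55 mm looking to -x. Against the rail, the casting's origin is at x = +33 mm.
- end_stop: Red end stop fixed on the plate's top face, 24 mm (x) by 20 mm (y), 12 mm high, axes as the plate's. Origin: centre of its underside, at plate x = +33 mm and y = 115 to 135 mm towards either end (+y or -y: differs from run to run). Working face: towards the plate's middle, 10 mm from its origin. Against it, the casting's origin is 70 mm from its origin along y.
- thumb_nut: Low brass thumb nut, fixed to the plate near the end away from the red end stop, 24 mm diameter, 8 mm high; not a stop. Origin: centre of its underside.
- finished_block: Bystander: finished bearing block, painted green, same shape as the casting, loose, at the right of the bench. Not to be used. Origin: centre of its underside.
- oil_bottle: Bystander: yellow oil bottle with a red cap, 48 mm diameter, 85 mm high, loose, standing behind the rail just beyond the plate. Origin: centre of its underside.
- tape_measure: Bystander: yellow tape measure, 65 by 34 mm, 60 mm high, loose, standing behind the rail just beyond the plate. Origin: centre of its underside.
- wrench: Bystander: steel wrench, 180 mm long, lying at the right of the bench. Origin: on its underside, near the middle.
- screwdriver: Bystander: screwdriver, 190 mm long, lying at the left of the bench. Origin: on its underside, near the middle.
- mug: Bystander: blue mug, 80 mm diameter, 95 mm high, at the left of the bench. Origin: centre of its underside.
There are look-alikes about, which are no part of the job. Several things have the shape of the casting; the one meant has the colours described above.

How it is judged:
By the outcome, as a careful person would: the job done as asked, in the order asked, and still so for the second after the job is handed in, with the robot touching nothing.
It also fails if it takes over 67 s, if anything falls off the work surface, if the arm or the gripper's body presses on something with over 40 N, if the wrist force passes 120 N, or if a joint passes its speed limit or range.

## Robot

A 6-joint arm with a two-finger parallel gripper is mounted at the origin on the work surface. World frame = base frame: x ahead of the robot, y to its left, z up, the work surface at z = 0. Lengths are in m, angles in rad, forces in N, time in s.
With the tool pointing down it reaches from about 0.4 to 0.825 m from the base axis. Payload 7 kg.
Tool frame: the origin (TCP) lies at the very end of the fingers, on their centre line; the grasp point (between the pads) lies arm.grip_point_offset behind it (arm.grip_point_offset is the distance from the TCP to the grasp point, in m); z points along the fingers, y is the line along which they close (so a half turn about z gives the same grasp; the last joint's range is limited). The gripper opens to 88 mm and grips with 3 to 60 N. Pads are 19 mm wide; open, the fingers measure 130 mm over their backs; the gripper's body (78 mm by 193 mm) begins 47 mm behind the grasp point.
Start: joints at [1.615, 0.359, 0.012, 0, -1.224, -0.288], TCP at [0.163, 0.655, 0.227] pointing down, gripper open.
Joint ranges: [-3.07, 3.07], [-1.43, 2.12], [-1.02, 1.25], [-3.03, 1.67], [-3.05, -0], [-3.03, 3.03]. Speed limits (rad/s): [2.39, 2.39, 3.01, 3.14, 3.14, 3.14].

## Interface

Orientations are given as [roll, pitch, yaw] about the fixed x, y, z axes, in that order (R = Rz(yaw) Ry(pitch) Rx(roll)).
In Python, from station import arm gives the robot as it stands.
- The arm moves only by the shell command python3 -m crank 'ROWS' [OPENING] [FORCE]. ROWS is JSON, a list of rows, each an object of numbers: "dx", "dy", "dz": the shift along the tool's x, y, z in cm; "wx", "wy", "wz": the turn, a rotation vector about the tool's x, y, z in degrees. A call has exactly 10 rows; each row is the pose to reach, as a shift and turn from the pose commanded when the call began, along the tool's axes at that moment; what a row does not reach only later rows make up. A row lasts 1/8 s, in which the tool goes at most 62.5 mm and 10.7 degrees, less where a joint would pass 70% of its speed; a pose out of reach is approached as far as the arm can. A call with a gripper value outside its range is refused whole. OPENING is the finger opening in cm, from 0 to 8.76, set as the call begins (- or left out, the last holds). The fingers move at their own pace and stop on an object; FORCE is the grip in N (left out, the last holds). Time passes only in rows, so rows that repeat a pose let the fingers close, or fill a call up. It gives the time, the measured TCP pose, the force, the opening and the grip force at its end, in the units of the state.
- arm.get_state(): the state, without advancing time (a new reading comes with each control period).
- arm.grab_frame(name): name is "side" or "top" or "wrist"; returns the picture (384x512x3 uint8, red, green, blue); there is no depth.
- arm.calibration(name): a dict with "fx", "fy", "cx", "cy" (pixels), "dist_coeffs" ([k1, k2, p1, p2, k3] as OpenCV has them; the pictures are not rectified), "world_from_camera" (4x4, takes a point from camera to world coordinates). Camera axes: x right, y down, z forward; pixel columns grow to the right and rows downward; lengths in m; the calibration is good to about 2 mm. A picture is of the moment at which its call begins: read the wrist's pose just before it. calibration takes no time and is no camera call; for the wrist camera it gives the pose at the moment of the call.
- arm.job_done(): hands the job in; it is judged then, once.
Trained networks look in the newest picture that a camera, given by its name, has taken for a name from the list of things; names that differ only in an ending like _2 or _b are one class to them, and where a whole thing is asked for, a point or a joint stands for the part that bears it (a point fixed in the world has none). Each returns a list of dicts, best first, with "confidence" (0 to 1); they miss things now and then, are a little off and sometimes report something else, mostly with a low value. They report only what shows in the picture. A call takes as long as a camera call. They do not tell look-alikes from the thing itself.
- arm.find_in(camera, query): "centre" ([x, y, z] in m, in world coordinates, good to about 4 mm: the middle of the surface that is visible of it).
- arm.masks_of(camera, query): "pixels" (384x512 bool, what is visible of it).
- arm.mark_of(camera, query): "centre" ([x, y, z] in m, in world coordinates, good to about 4 mm: a listed point, or the origin of a listed thing).
The state is a dict: "t": time; "q": joint angles; "qd": joint speeds; "joint_efforts": joint torques, N m; "eef_pos": TCP position; "ee_rot": TCP orientation; "force": force on the tool from outside, world axes, zero at the start; "moment": the same for the moment, N m; "width": finger opening in m; "gripper_force": force on a finger pad.
Only numpy, scipy, OpenCV 4.12 (cv2) and the standard library are available. Lean on these libraries where they do the work, as an engineer would, in place of code of your own. Each camera call takes 0.05 s, during which the arm holds its last target. There are 200 camera calls.

## Working session

There is one attempt and no reset: what is moved stays moved. The work goes in short steps, Python scripts to look and compute and a shell command to move; the robot and the scene stay as the last step left them, time stands still between calls to the robot, and variables do not carry over. Pictures are saved under pics/ and viewed, at most 10 in all, crops included, and the job is handed in when it is done.

```bash
ls; mkdir -p pics; python3 - <<'E'
from station import arm
import cv2,numpy as np
s=arm.get_state();print(s, arm.grip_point_offset)
for c in ("top","side"):
    f=arm.grab_frame(c);cv2.imwrite(f"pics/{c}0.png",f[...,::-1])
    for n in ("casting","fixture","end_stop","thumb_nut","finished_block","oil_bottle","tape_measure"):
        for k in ("mark_of",):
            print(c,n,[(np.round(d["centre"],3).tolist(),round(d["confidence"],2)) for d in getattr(arm,k)(c,n)])
a=cv2.imread("pics/top0.png")
E
```

```text
pics
{'t': 0.0, 'q': array([ 1.61508464e+00,  3.59394449e-01,  1.10842708e-02, -3.65725828e-04,
       -1.22411315e+00, -2.88097919e-01]), 'qd': array([-0.00065359,  0.00184973,  0.00024228,  0.00049673,  0.00024433,
       -0.00015217]), 'joint_efforts': array([ 8.63644673e-04, -5.82716274e+01,  2.93061072e+01,  6.99706972e+00,
        7.16474999e-03, -1.50871174e-04]), 'eef_pos': array([0.1628497 , 0.6545612 , 0.22562606]), 'ee_rot': array([ 3.13993501e+00, -1.32688475e-04, -2.43934037e-01]), 'force': array([ 0.21124892, -0.57507654, -0.34454726]), 'moment': array([-0.05072119,  0.0114629 , -0.10675381]), 'gripper_force': 0.0, 'width': 0.08707974924866346} 0.0188
top casting [([0.686, 0.184, -0.001], 0.88), ([0.51, 0.17, 0.002], 0.75), ([0.487, 0.329, 0.001], 0.7)]
top fixture [([0.495, -0.203, -0.003], 0.7), ([0.65, -0.158, -0.003], 0.34)]
top end_stop [([0.503, -0.332, 0.015], 0.4), ([0.646, -0.162, 0.001], 0.31)]
top thumb_nut [([0.55, -0.091, 0.017], 0.56)]
top finished_block [([0.588, -0.476, -0.001], 0.9), ([0.34, 0.452, -0.004], 0.69)]
top oil_bottle [([0.647, -0.159, 0.003], 0.47), ([0.549, -0.091, 0.016], 0.37)]
top tape_measure [([0.608, -0.309, 0.0], 0.64)]
side casting [([0.495, 0.324, -0.0], 0.91), ([0.692, 0.19, -0.002], 0.9), ([0.51, 0.169, -0.001], 0.71), ([0.503, -0.334, 0.015], 0.55)]
side fixture [([0.497, -0.201, -0.002], 0.58), ([0.343, 0.451, 0.0], 0.26)]
side end_stop [([0.504, -0.336, 0.014], 0.45)]
side thumb_nut [([0.554, -0.085, 0.014], 0.45)]
side finished_block [([0.588, -0.472, -0.001], 0.84)]
side oil_bottle [([0.65, -0.16, -0.004], 0.77), ([0.334, -0.45, -0.006], 0.53)]
side tape_measure [([0.611, -0.303, -0.002], 0.64)]
```

View pics/top0.png

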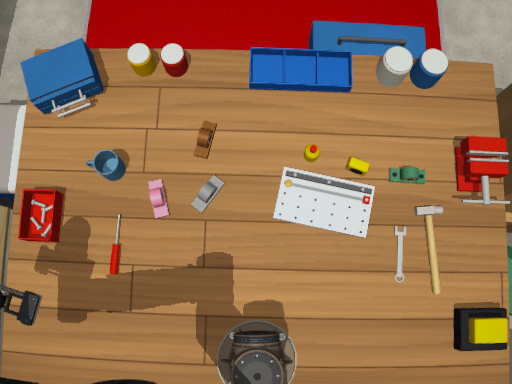

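View pics/side0.png

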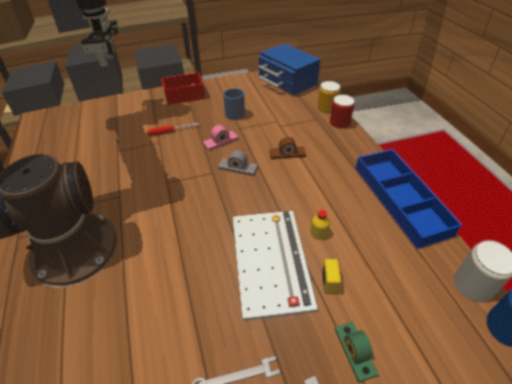

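The grey casting is at top (207,193) and side (238,163). Possible confusions are the pink block at top (158,198), the brown block at top (205,140), and the green finished block at top (407,175). Only (207,193), at about world (0.51, 0.17), is raw grey. The plate is centred at top (325,202), with the red stop at (366,200), at the −y end, and the nut at (289,183).

```bash
cat > h.py <<'E'
from station import arm
import cv2,numpy as np
def ray(cal,px):
    K=np.array([[cal["fx"],0,cal["cx"]],[0,cal["fy"],cal["cy"]],[0,0,1.]])
    n=cv2.undistortPoints(np.array(px,float).reshape(-1,1,2),K,np.array(cal["dist_coeffs"]))[:,0]
    T=np.array(cal["world_from_camera"]);d=np.c_[n,np.ones(len(n))]@T[:3,:3].T
    return T[:3,3],d
def onz(cal,px,z):
    o,d=ray(cal,px);return o+d*((z-o[2])/d[:,2])[:,None]
def proj(cal,P):
    K=np.array([[cal["fx"],0,cal["cx"]],[0,cal["fy"],cal["cy"]],[0,0,1.]])
    T=np.linalg.inv(np.array(cal["world_from_camera"]))
    return cv2.projectPoints(np.array(P,float).reshape(-1,1,3),cv2.Rodrigues(T[:3,:3])[0],T[:3,3],K,np.array(cal["dist_coeffs"]))[0][:,0]
def to_tool(p,yaw):
    """shift (cm) in the present tool axes to bring TCP to p and turn about tool z (deg) to reach yaw"""
    from scipy.spatial.transform import Rotation as R
    s=arm.get_state();r=R.from_euler('xyz',s["ee_rot"])
    d=r.inv().apply(np.array(p)-s["eef_pos"])*100
    return d.round(2),round(-np.degrees(yaw-s["ee_rot"][2]),2)
E
python3 - <<'E'
from h import *
a=cv2.imread("pics/top0.png")
cv2.imwrite("pics/crop0.png",cv2.resize(a[125:245,140:270],None,fx=5,fy=5,interpolation=cv2.INTER_CUBIC)[:600])
arm.grab_frame("top")
c=arm.calibration("top")
for n,z in (("casting",.014),("fixture",.016)):
  for m in arm.masks_of("top",n):
    p=m["pixels"];v,u=np.nonzero(p)
    W=onz(c,np.c_[u,v],z)[:,:2]
    r=cv2.minAreaRect(np.float32(W*1000));print(n,m["confidence"],len(u),u.mean(),v.mean(),r)
w=arm.calibration("wrist");s=arm.get_state()
print(np.round(w["world_from_camera"],3),w["fx"],s["eef_pos"])
print(to_tool([.51,.17,.25],0))
E
```

```text
casting 0.78 577 207.16117850953205 193.08838821490468 ((511.9256286621094, 171.14358520507812), (53.477691650390625, 120.22588348388672), 55.768882751464844)
casting 0.77 544 157.83823529411765 197.8952205882353 ((490.5719299316406, 328.56732177734375), (122.9293441772461, 51.94919204711914), 12.9020357131958)
casting 0.72 491 204.35437881873727 139.83299389002036 ((688.056640625, 188.7757110595703), (51.03839111328125, 113.87666320800781), 76.87627410888672)
fixture 0.73 5029 323.8564326903957 202.07894213561343 ((494.4356689453125, -200.55279541015625), (302.81756591796875, 178.16921997070312), 79.35936737060547)
[[-0.241 -0.925 -0.292  0.241]
 [-0.97   0.23   0.074  0.636]
 [-0.002  0.302 -0.953  0.385]
 [ 0.     0.     0.     1.   ]] 270.415139869828 [0.16293059 0.6550117  0.22656768]
(array([45.39, 38.69, -2.34]), np.float64(-13.96))
```

View pics/crop0.png

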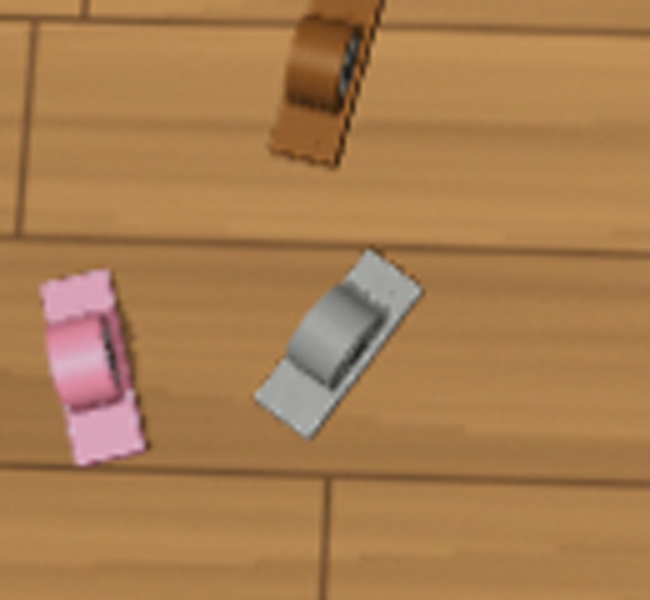

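The crop confirms the choice: the raw grey block is at crop (340,345), long side running up-right (world about −35°). The pink block at (90,365) and the brown one at (325,60) are the look-alikes. Next I move the wrist camera over the casting.

```bash
python3 -m crank '[{"dx":22,"dy":19,"dz":-2,"wz":10},{"dx":22,"dy":19,"dz":-2,"wz":21},{"dx":22,"dy":19,"dz":-2,"wz":21},{"dx":22,"dy":19,"dz":-2,"wz":21},{"dx":45,"dy":38.7,"dz":-2,"wz":21},{"dx":45,"dy":38.7,"dz":-2,"wz":21},{"dx":45,"dy":38.7,"dz":-2,"wz":21},{"dx":45,"dy":38.7,"dz":-2,"wz":21},{"dx":45,"dy":38.7,"dz":-2,"wz":21},{"dx":45,"dy":38.7,"dz":-2,"wz":21}]' 8.7 40
python3 -m crank '[{"dx":0},{"dx":0},{"dx":0},{"dx":0},{"dx":0},{"dx":0},{"dx":0},{"dx":0},{"dx":0},{"dx":0}]'
python3 - <<'E'
from h import *
cal=arm.calibration("wrist");f=arm.grab_frame("wrist");cv2.imwrite("pics/w1.png",f[...,::-1])
for m in arm.masks_of("wrist","casting"):
    v,u=np.nonzero(m["pixels"]);W=onz(cal,np.c_[u,v],.014)[:,:2]
    print(m["confidence"],u.mean(),v.mean(),cv2.minAreaRect(np.float32(W*1000)))
print([(np.round(d["centre"],3),d["confidence"]) for d in arm.mark_of("wrist","casting")])
print(arm.get_state())
E
```

```text
[]
{'t': 1.1, 'q': array([ 1.61508280e+00,  3.58632491e-01,  1.18938213e-02, -5.88908356e-06,
       -1.22408645e+00, -2.88091877e-01]), 'qd': array([-0.00046152, -0.00081082,  0.00102188,  0.00055359,  0.00059791,
       -0.00073071]), 'joint_efforts': array([-1.08260061e-03, -5.82397020e+01,  2.93309516e+01,  7.00265944e+00,
        1.25579463e-02, -7.45071929e-06]), 'eef_pos': array([0.16295896, 0.65501282, 0.22653646]), 'ee_rot': array([ 3.14156347e+00, -2.87049891e-06, -2.43807405e-01]), 'force': array([-0.83644578,  0.85052177,  0.77867283]), 'moment': array([-0.01391337,  0.03909908,  0.00422728]), 'gripper_force': 0.0, 'width': 0.08769316642081075}$[0]: bad value
$[0]: bad value
```

View pics/w1.png

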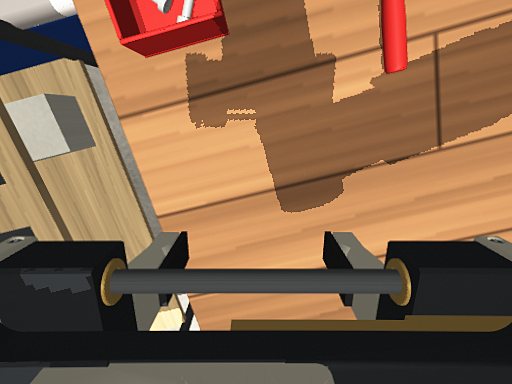

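The picture shows only the start position, since the rows were refused. It does show the fingers at the bottom, around (170,260) and (340,260). I'll retry with all six keys per row.

```bash
python3 -m crank '[{"dx":20,"dy":19,"dz":-2,"wx":0,"wy":0,"wz":10},{"dx":20,"dy":19,"dz":-2,"wx":0,"wy":0,"wz":21},{"dx":20,"dy":19,"dz":-2,"wx":0,"wy":0,"wz":21},{"dx":20,"dy":19,"dz":-2,"wx":0,"wy":0,"wz":21},{"dx":40,"dy":37,"dz":-2,"wx":0,"wy":0,"wz":21},{"dx":40,"dy":37,"dz":-2,"wx":0,"wy":0,"wz":21},{"dx":40,"dy":37,"dz":-2,"wx":0,"wy":0,"wz":21},{"dx":40,"dy":37,"dz":-2,"wx":0,"wy":0,"wz":21},{"dx":40,"dy":37,"dz":-2,"wx":0,"wy":0,"wz":21},{"dx":40,"dy":37,"dz":-2,"wx":0,"wy":0,"wz":21}]' 8.7 40
```

```text
t: 2.35
eef_pos: [0.463, 0.197, 0.2467]
ee_rot: [-3.142, -0.0, -0.614]
force: [-0.3, 0.2, -0.0]
width: 0.087
gripper_force: 0.0
```

```bash
python3 - <<'E'
from h import *
cal=arm.calibration("wrist");f=arm.grab_frame("wrist");cv2.imwrite("pics/w2.png",f[...,::-1])
for m in arm.masks_of("wrist","casting"):
    v,u=np.nonzero(m["pixels"]);W=onz(cal,np.c_[u,v],.014)[:,:2]
    print(m["confidence"],len(u),u.mean(),v.mean(),cv2.minAreaRect(np.float32(W*1000)))
print([(np.round(d["centre"],3),d["confidence"]) for d in arm.mark_of("wrist","casting")])
print(arm.get_state()["eef_pos"],arm.get_state()["q"])
E
```

```text
0.92 2805 173.1885918003565 203.87272727272727 ((488.6017761230469, 335.86767578125), (119.67432403564453, 70.79252624511719), 15.247503280639648)
0.82 3025 161.39371900826447 32.90909090909091 ((676.5409545898438, 192.9366455078125), (54.05873107910156, 97.64549255371094), 79.37443542480469)
0.77 2650 251.3067924528302 128.48075471698112 ((511.1259765625, 170.8983917236328), (44.94291687011719, 119.03797912597656), 53.90191650390625)
[(array([0.69 , 0.192, 0.004]), 0.9), (array([0.508, 0.171, 0.   ]), 0.78), (array([0.491, 0.326, 0.002]), 0.56)]
[0.46169938 0.19956772 0.24660862] [ 7.99134116e-01  5.90405299e-02 -3.27292784e-01 -1.13863450e-04
 -1.18426400e+00  1.61011743e-01]
```

View pics/w2.png

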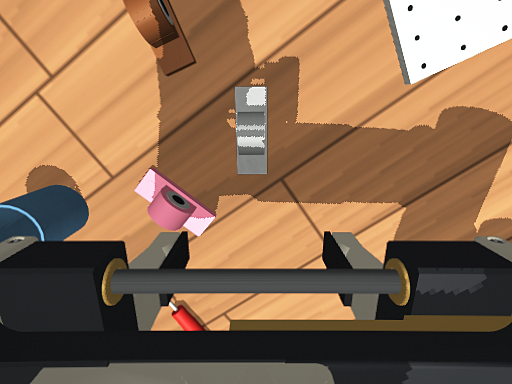

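The grey casting is centred at (252,130), straight in the view, with the pink and brown blocks well clear of it.

```bash
python3 - <<'E'
from h import *
print(to_tool([.511,.171,.022],np.radians(-36.1)))
E
```

```text
(array([ 5.68, -0.48, 22.46]), np.float64(1.11))
```

```bash
python3 -m crank '[{"dx":5.7,"dy":-0.5,"dz":2,"wx":0,"wy":0,"wz":1},{"dx":5.7,"dy":-0.5,"dz":7,"wx":0,"wy":0,"wz":1},{"dx":5.7,"dy":-0.5,"dz":12,"wx":0,"wy":0,"wz":1},{"dx":5.7,"dy":-0.5,"dz":15,"wx":0,"wy":0,"wz":1},{"dx":5.7,"dy":-0.5,"dz":18,"wx":0,"wy":0,"wz":1},{"dx":5.7,"dy":-0.5,"dz":20,"wx":0,"wy":0,"wz":1},{"dx":5.7,"dy":-0.5,"dz":21.5,"wx":0,"wy":0,"wz":1},{"dx":5.7,"dy":-0.5,"dz":22.4,"wx":0,"wy":0,"wz":1},{"dx":5.7,"dy":-0.5,"dz":22.4,"wx":0,"wy":0,"wz":1},{"dx":5.7,"dy":-0.5,"dz":22.4,"wx":0,"wy":0,"wz":1}]' 8.7 40
python3 -m crank '[{"dx":0,"dy":0,"dz":0,"wx":0,"wy":0,"wz":0},{"dx":0,"dy":0,"dz":0,"wx":0,"wy":0,"wz":0},{"dx":0,"dy":0,"dz":0,"wx":0,"wy":0,"wz":0},{"dx":0,"dy":0,"dz":0,"wx":0,"wy":0,"wz":0},{"dx":0,"dy":0,"dz":0,"wx":0,"wy":0,"wz":0},{"dx":0,"dy":0,"dz":0,"wx":0,"wy":0,"wz":0},{"dx":0,"dy":0,"dz":0,"wx":0,"wy":0,"wz":0},{"dx":0,"dy":0,"dz":0,"wx":0,"wy":0,"wz":0},{"dx":0,"dy":0,"dz":0,"wx":0,"wy":0,"wz":0},{"dx":0,"dy":0,"dz":0,"wx":0,"wy":0,"wz":0}]' 2 40
```

```text
t: 3.75
eef_pos: [0.5118, 0.1712, 0.0232]
ee_rot: [-3.141, -0.0, -0.627]
force: [0.9, 0.1, 0.2]
width: 0.0872
gripper_force: 0.0
t: 5.0
eef_pos: [0.5112, 0.1706, 0.0225]
ee_rot: [3.141, 0.0, -0.628]
force: [-0.9, -1.5, 1.9]
width: 0.0341
gripper_force: 39.8
```

```bash
python3 - <<'E'
from h import *
print(to_tool([.51,-.11,.27],np.radians(-100.5)))
E
```

```text
(array([ 16.38,  22.79, -24.74]), np.float64(64.53))
```

```bash
python3 -m crank '[{"dx":0,"dy":0,"dz":-3,"wx":0,"wy":0,"wz":0},{"dx":0,"dy":0,"dz":-9,"wx":0,"wy":0,"wz":0},{"dx":0,"dy":0,"dz":-15,"wx":0,"wy":0,"wz":0},{"dx":2,"dy":3,"dz":-19,"wx":0,"wy":0,"wz":9},{"dx":4,"dy":6,"dz":-22,"wx":0,"wy":0,"wz":18},{"dx":6,"dy":9,"dz":-24.7,"wx":0,"wy":0,"wz":27},{"dx":8.5,"dy":12,"dz":-24.7,"wx":0,"wy":0,"wz":36},{"dx":11,"dy":15.5,"dz":-24.7,"wx":0,"wy":0,"wz":45},{"dx":13.5,"dy":19,"dz":-24.7,"wx":0,"wy":0,"wz":54},{"dx":16.4,"dy":22.8,"dz":-24.7,"wx":0,"wy":0,"wz":64.5}]'
python3 -m crank '[{"dx":0,"dy":0,"dz":0,"wx":0,"wy":0,"wz":0},{"dx":0,"dy":0,"dz":0,"wx":0,"wy":0,"wz":0},{"dx":0,"dy":0,"dz":0,"wx":0,"wy":0,"wz":0},{"dx":0,"dy":0,"dz":0,"wx":0,"wy":0,"wz":0},{"dx":0,"dy":0,"dz":0,"wx":0,"wy":0,"wz":0},{"dx":0,"dy":0,"dz":0,"wx":0,"wy":0,"wz":0},{"dx":0,"dy":0,"dz":0,"wx":0,"wy":0,"wz":0},{"dx":0,"dy":0,"dz":0,"wx":0,"wy":0,"wz":0},{"dx":0,"dy":0,"dz":0,"wx":0,"wy":0,"wz":0},{"dx":0,"dy":0,"dz":0,"wx":0,"wy":0,"wz":0}]'
python3 - <<'E'
from h import *
cal=arm.calibration("wrist");f=arm.grab_frame("wrist");cv2.imwrite("pics/w3.png",f[...,::-1])
np.save("cal3.npy",cal,allow_pickle=True)
for n in ("fixture","end_stop","thumb_nut","oil_bottle","tape_measure"):
  print(n,[(np.round(d["centre"],3),d["confidence"]) for d in arm.mark_of("wrist",n)])
for n in ("fixture","end_stop"):
  for i,m in enumerate(arm.masks_of("wrist",n)):
    p=m["pixels"];v,u=np.nonzero(p);print(n,m["confidence"],len(u),u.mean(),v.mean());np.save(f"m_{n}{i}.npy",p)
s=arm.get_state();print(s["t"],s["eef_pos"],s["ee_rot"],s["force"])
E
```

```text
t: 6.25
eef_pos: [0.5097, -0.1108, 0.2687]
ee_rot: [3.141, 0.001, -1.759]
force: [0.7, -0.4, -5.3]
width: 0.0341
gripper_force: 39.8
t: 7.5
eef_pos: [0.5102, -0.1101, 0.2695]
ee_rot: [3.142, -0.0, -1.754]
force: [-0.7, -1.0, -4.7]
width: 0.0337
gripper_force: 39.8
fixture [(array([ 0.493, -0.202, -0.   ]), 0.94)]
end_stop []
thumb_nut []
oil_bottle [(array([ 0.646, -0.163, -0.002]), 0.75)]
tape_measure [(array([ 0.611, -0.307, -0.001]), 0.63)]
fixture 0.93 19810 254.0746087834427 82.74174659262998
end_stop 0.51 151 228.57615894039736 3.3112582781456954
end_stop 0.19 1185 154.94599156118144 155.7831223628692
7.9 [ 0.51020865 -0.1100332   0.26954889] [ 3.14154981e+00 -3.96159526e-05 -1.75351836e+00] [-0.41020916  0.48651727 -4.8439755 ]
```

View pics/w3.png

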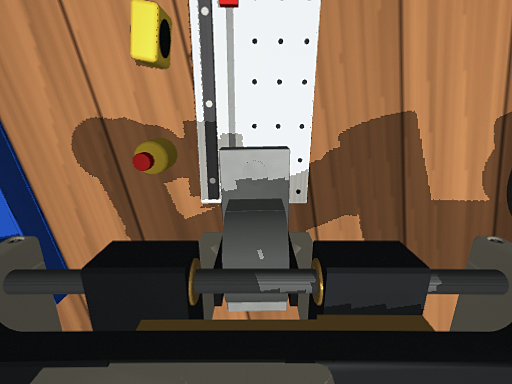

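The plate runs up the view: rail at column 200–215, red stop at (229,3), right edge at about column 310. The held casting sits centrally at (255,200) and is clear of the nut. Next I measure the rail and stop lines.

```bash
python3 - <<'E'
from h import *
cal=np.load("cal3.npy",allow_pickle=True).item()
a=cv2.imread("pics/w3.png").astype(int)
for r in (30,80,130): print(r,[int(x) for x in a[r,190:245].sum(1)//3],'|',[int(x) for x in a[r,295:325,0]])
red=(a[...,2]>150)&(a[...,1]<60)&(a[...,0]<60);red[20:]=0;v,u=np.nonzero(red);print(u.min(),u.max(),[(c,int(v[u==c].max())) for c in range(u.min(),u.max()+1,2)])
print([a[r,229].tolist() for r in range(0,14)])
E
```

```text
30 [77, 222, 252, 244, 242, 243, 244, 228, 170, 147, 74, 79, 81, 82, 83, 80, 80, 84, 84, 84, 85, 60, 67, 208, 254, 244, 242, 242, 242, 242, 242, 242, 242, 242, 244, 244, 203, 153, 161, 161, 161, 162, 154, 182, 253, 244, 242, 243, 242, 242, 242, 242, 243, 242, 242] | [245, 245, 245, 245, 245, 244, 246, 246, 246, 245, 245, 246, 246, 245, 244, 246, 246, 246, 245, 244, 245, 247, 255, 161, 41, 66, 71, 74, 75, 74]
80 [116, 92, 51, 71, 212, 253, 245, 243, 243, 246, 247, 187, 84, 85, 83, 84, 84, 84, 85, 86, 86, 87, 88, 70, 73, 230, 253, 244, 242, 242, 242, 242, 242, 243, 243, 245, 246, 209, 158, 166, 170, 166, 163, 161, 203, 251, 244, 243, 243, 243, 243, 243, 243, 243, 243] | [247, 247, 247, 247, 247, 249, 255, 223, 41, 23, 18, 132, 255, 250, 247, 247, 247, 247, 251, 255, 108, 68, 75, 70, 67, 67, 67, 65, 67, 68]
130 [70, 71, 70, 70, 70, 65, 75, 138, 178, 169, 167, 170, 173, 175, 172, 32, 41, 45, 46, 46, 48, 49, 49, 47, 47, 31, 50, 236, 252, 244, 242, 242, 242, 243, 243, 243, 244, 247, 238, 157, 169, 171, 170, 168, 170, 228, 249, 244, 244, 243, 244, 244, 244, 243, 244] | [247, 247, 247, 247, 248, 250, 251, 250, 249, 248, 247, 247, 247, 247, 249, 255, 216, 56, 71, 78, 78, 78, 79, 77, 77, 78, 80, 79, 78, 76]
219 237 [(219, 1), (221, 3), (223, 3), (225, 3), (227, 3), (229, 3), (231, 3), (233, 3), (235, 3), (237, 3)]
[[41, 46, 226], [42, 47, 228], [44, 48, 236], [38, 43, 222], [17, 18, 101], [4, 6, 48], [2, 2, 53], [80, 83, 99], [174, 178, 170], [160, 164, 160], [161, 162, 161], [159, 162, 160], [158, 161, 160], [160, 163, 160]]
```

```bash
cat > fit.py <<'E'
from h import *
cal=np.load("cal3.npy",allow_pickle=True).item()
railtop=onz(cal,[[210.5,30],[212.5,80],[214.5,130]],.028)[:,:2]
railbot=onz(cal,[[212.4,30],[214.5,80],[216.4,130]],.016)[:,:2]
edge=onz(cal,[[318,30],[314.7,80],[311.3,130]],.016)[:,:2]
st=onz(cal,[[223,3.5],[236,3.5]],.028)[:,:2]; sb=onz(cal,[[223,6.9],[236,6.9]],.016)[:,:2]
L=[]
for n,P in (("rt",railtop),("rb",railbot),("edge",edge)):
    d=P[0]-P[2];y=np.degrees(np.arctan2(-d[1],-d[0]))-90;L.append(y);print(n,y)
yaw=np.radians(np.mean(L));ex=np.array([np.cos(yaw),np.sin(yaw)]);ey=np.array([-ex[1],ex[0]])
for n,P in (("rt",railtop),("rb",railbot),("edge",edge),("st",st),("sb",sb)): print(n,(P@ex).round(4),(P@ey).round(4))
E
python3 fit.py
```

```text
rt -10.846498090096347
rb -10.71928640778458
edge -10.689483439058307
rt [0.5795 0.5796 0.5797] [-0.194  -0.1349 -0.069 ]
rb [0.5787 0.5785 0.5786] [-0.197  -0.1361 -0.0682]
edge [0.4384 0.4382 0.4382] [-0.1976 -0.1368 -0.0689]
st [0.5624 0.546 ] [-0.223  -0.2231]
sb [0.5637 0.5469] [-0.2231 -0.2232]
```

```bash
python3 - <<'E'
from h import *
print(to_tool([.509,-.240,.048],np.radians(-100.75)))
E
```

```text
(array([12.8 , -2.24, 22.16]), np.float64(0.28))
```

```bash
python3 -m crank '[{"dx":4,"dy":-0.8,"dz":3,"wx":0,"wy":0,"wz":0.28},{"dx":9,"dy":-1.6,"dz":6,"wx":0,"wy":0,"wz":0.28},{"dx":12.8,"dy":-2.24,"dz":9,"wx":0,"wy":0,"wz":0.28},{"dx":12.8,"dy":-2.24,"dz":13,"wx":0,"wy":0,"wz":0.28},{"dx":12.8,"dy":-2.24,"dz":17,"wx":0,"wy":0,"wz":0.28},{"dx":12.8,"dy":-2.24,"dz":20,"wx":0,"wy":0,"wz":0.28},{"dx":12.8,"dy":-2.24,"dz":21.4,"wx":0,"wy":0,"wz":0.28},{"dx":12.8,"dy":-2.24,"dz":22.1,"wx":0,"wy":0,"wz":0.28},{"dx":12.8,"dy":-2.24,"dz":22.1,"wx":0,"wy":0,"wz":0.28},{"dx":12.8,"dy":-2.24,"dz":22.1,"wx":0,"wy":0,"wz":0.28}]' 2 50
python3 -m crank '[{"dx":0,"dy":0,"dz":0,"wx":0,"wy":0,"wz":0},{"dx":0,"dy":0,"dz":0.1,"wx":0,"wy":0,"wz":0},{"dx":0,"dy":0,"dz":0.3,"wx":0,"wy":0,"wz":0},{"dx":0,"dy":0,"dz":0.5,"wx":0,"wy":0,"wz":0},{"dx":0,"dy":0,"dz":0.6,"wx":0,"wy":0,"wz":0},{"dx":0,"dy":0,"dz":0.7,"wx":0,"wy":0,"wz":0},{"dx":0,"dy":0,"dz":0.8,"wx":0,"wy":0,"wz":0},{"dx":0,"dy":0,"dz":0.8,"wx":0,"wy":0,"wz":0},{"dx":0,"dy":0,"dz":0.8,"wx":0,"wy":0,"wz":0},{"dx":0,"dy":0,"dz":0.8,"wx":0,"wy":0,"wz":0}]'
python3 - <<'E'
from h import *
f=arm.grab_frame("wrist");cv2.imwrite("pics/w4.png",f[...,::-1])
for _ in range(3):
  s=arm.get_state();print(s["t"],s["eef_pos"],s["ee_rot"],s["force"],s["moment"]);arm.grab_frame("side")
cv2.imwrite("pics/s4.png",arm.grab_frame("side")[...,::-1])
E
```

```text
t: 9.15
eef_pos: [0.5099, -0.2401, 0.0497]
ee_rot: [-3.14, -0.0, -1.758]
force: [-0.7, -1.1, -5.0]
width: 0.0335
gripper_force: 49.7
t: 10.4
eef_pos: [0.509, -0.24, 0.0406]
ee_rot: [-3.141, 0.0, -1.758]
force: [0.6, -0.1, -5.6]
width: 0.034
gripper_force: 49.7
10.45 [ 0.50898577 -0.23998036  0.04062961] [-3.14147975e+00  2.40036329e-05 -1.75845917e+00] [ 0.37348769 -0.06760846 -4.89115928] [ 0.13481805 -0.10064609  0.00748363]
10.5 [ 0.50901051 -0.23996697  0.04061931] [-3.14148577e+00  3.92356848e-06 -1.75837035e+00] [ 0.15186896  0.19981429 -4.46763529] [ 0.13175407 -0.06528011  0.03859455]
10.55 [ 0.50898664 -0.23997543  0.04061374] [-3.14151947e+00 -1.09868723e-06 -1.75841472e+00] [-0.08165923  0.35345695 -5.63631492] [ 0.07699875 -0.10504347 -0.0154065 ]
```

View pics/w4.png

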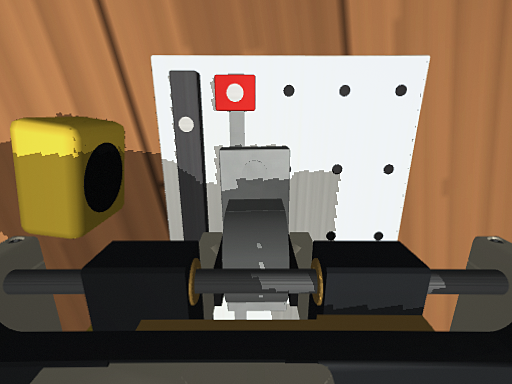

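The casting is lined up with the rail: its end is at (255,150), the rail edge at column 205 and the red stop at (235,92), and it is clear of both. Now I creep down to contact.

```bash
python3 -m crank '[{"dx":0,"dy":0,"dz":0.05,"wx":0,"wy":0,"wz":0},{"dx":0,"dy":0,"dz":0.1,"wx":0,"wy":0,"wz":0},{"dx":0,"dy":0,"dz":0.15,"wx":0,"wy":0,"wz":0},{"dx":0,"dy":0,"dz":0.2,"wx":0,"wy":0,"wz":0},{"dx":0,"dy":0,"dz":0.2,"wx":0,"wy":0,"wz":0},{"dx":0,"dy":0,"dz":0.2,"wx":0,"wy":0,"wz":0},{"dx":0,"dy":0,"dz":0.2,"wx":0,"wy":0,"wz":0},{"dx":0,"dy":0,"dz":0.2,"wx":0,"wy":0,"wz":0},{"dx":0,"dy":0,"dz":0.2,"wx":0,"wy":0,"wz":0},{"dx":0,"dy":0,"dz":0.2,"wx":0,"wy":0,"wz":0}]'
python3 -m crank '[{"dx":0,"dy":0,"dz":0.02,"wx":0,"wy":0,"wz":0},{"dx":0,"dy":0,"dz":0.04,"wx":0,"wy":0,"wz":0},{"dx":0,"dy":0,"dz":0.06,"wx":0,"wy":0,"wz":0},{"dx":0,"dy":0,"dz":0.08,"wx":0,"wy":0,"wz":0},{"dx":0,"dy":0,"dz":0.1,"wx":0,"wy":0,"wz":0},{"dx":0,"dy":0,"dz":0.1,"wx":0,"wy":0,"wz":0},{"dx":0,"dy":0,"dz":0.1,"wx":0,"wy":0,"wz":0},{"dx":0,"dy":0,"dz":0.1,"wx":0,"wy":0,"wz":0},{"dx":0,"dy":0,"dz":0.1,"wx":0,"wy":0,"wz":0},{"dx":0,"dy":0,"dz":0.1,"wx":0,"wy":0,"wz":0}]'
```

```text
t: 11.9
eef_pos: [0.509, -0.24, 0.0386]
ee_rot: [-3.142, -0.0, -1.758]
force: [-0.0, -0.9, -5.3]
width: 0.0338
gripper_force: 49.7
t: 13.15
eef_pos: [0.509, -0.24, 0.0385]
ee_rot: [-3.141, -0.0, -1.758]
force: [-4.1, 3.4, 8.0]
width: 0.0339
gripper_force: 49.7
```

```bash
python3 -m crank '[{"dx":0,"dy":0,"dz":0.01,"wx":0,"wy":0,"wz":0},{"dx":0,"dy":0,"dz":0.02,"wx":0,"wy":0,"wz":0},{"dx":0,"dy":0,"dz":0.03,"wx":0,"wy":0,"wz":0},{"dx":0,"dy":0,"dz":0.04,"wx":0,"wy":0,"wz":0},{"dx":0,"dy":0,"dz":0.04,"wx":0,"wy":0,"wz":0},{"dx":0,"dy":0,"dz":0.04,"wx":0,"wy":0,"wz":0},{"dx":0,"dy":0,"dz":0.04,"wx":0,"wy":0,"wz":0},{"dx":0,"dy":0,"dz":0.04,"wx":0,"wy":0,"wz":0},{"dx":0,"dy":0,"dz":0.04,"wx":0,"wy":0,"wz":0},{"dx":0,"dy":0,"dz":0.04,"wx":0,"wy":0,"wz":0}]'
python3 - <<'E'
from h import *
for _ in range(3):
  s=arm.get_state();print(s["t"],s["eef_pos"],s["ee_rot"],s["force"],s["moment"]);arm.grab_frame("side")
E
```

```text
t: 14.4
eef_pos: [0.509, -0.24, 0.0385]
ee_rot: [-3.141, -0.0, -1.758]
force: [-5.4, 3.8, 13.3]
width: 0.0338
gripper_force: 49.7
14.4 [ 0.50899348 -0.23999062  0.03849914] [-3.14108162e+00 -2.43913521e-04 -1.75795920e+00] [-5.37030842  3.8047633  13.3468732 ] [1.56779072 2.11423898 0.01495274]
14.45 [ 0.50902993 -0.24000181  0.03854312] [-3.14101811e+00 -2.56136785e-04 -1.75793697e+00] [-5.86406964  3.4299934  12.75344483] [ 1.59512067  2.06981857 -0.00382282]
14.5 [ 0.50899266 -0.23998665  0.03850866] [-3.14108353e+00 -2.17658389e-04 -1.75803624e+00] [-5.93423661  4.1645519  13.47997145] [ 1.62087246  2.13072256 -0.04115914]
```

```bash
python3 -m crank '[{"dx":0,"dy":0,"dz":-0.05,"wx":0,"wy":0,"wz":0},{"dx":0,"dy":0,"dz":-0.1,"wx":0,"wy":0,"wz":0},{"dx":0,"dy":0,"dz":-0.1,"wx":0,"wy":0,"wz":0},{"dx":0,"dy":-0.15,"dz":-0.1,"wx":0,"wy":0,"wz":0},{"dx":0,"dy":-0.35,"dz":-0.1,"wx":0,"wy":0,"wz":0},{"dx":0,"dy":-0.55,"dz":-0.1,"wx":0,"wy":0,"wz":0},{"dx":0,"dy":-0.75,"dz":-0.1,"wx":0,"wy":0,"wz":0},{"dx":0,"dy":-0.9,"dz":-0.1,"wx":0,"wy":0,"wz":0},{"dx":0,"dy":-0.9,"dz":-0.1,"wx":0,"wy":0,"wz":0},{"dx":0,"dy":-0.9,"dz":-0.1,"wx":0,"wy":0,"wz":0}]'
python3 -m crank '[{"dx":0,"dy":-0.03,"dz":0,"wx":0,"wy":0,"wz":0},{"dx":0,"dy":-0.06,"dz":0,"wx":0,"wy":0,"wz":0},{"dx":0,"dy":-0.09,"dz":0,"wx":0,"wy":0,"wz":0},{"dx":0,"dy":-0.12,"dz":0,"wx":0,"wy":0,"wz":0},{"dx":0,"dy":-0.15,"dz":0,"wx":0,"wy":0,"wz":0},{"dx":0,"dy":-0.18,"dz":0,"wx":0,"wy":0,"wz":0},{"dx":0,"dy":-0.2,"dz":0,"wx":0,"wy":0,"wz":0},{"dx":0,"dy":-0.2,"dz":0,"wx":0,"wy":0,"wz":0},{"dx":0,"dy":-0.2,"dz":0,"wx":0,"wy":0,"wz":0},{"dx":0,"dy":-0.2,"dz":0,"wx":0,"wy":0,"wz":0}]'
python3 - <<'E'
from h import *
y=np.radians(-10.75);R=np.array([[np.cos(y),np.sin(y)],[-np.sin(y),np.cos(y)]])
s=arm.get_state();print(R@s["eef_pos"][:2],R@s["force"][:2],s["moment"],np.degrees(s["ee_rot"][2]))
E
```

```text
t: 15.8
eef_pos: [0.5137, -0.2414, 0.0386]
ee_rot: [3.135, -0.0, -1.759]
force: [-14.8, 5.3, 21.0]
width: 0.0339
gripper_force: 49.8
t: 17.05
eef_pos: [0.5138, -0.2414, 0.0386]
ee_rot: [3.131, -0.0, -1.759]
force: [-19.8, 8.2, 27.5]
width: 0.0342
gripper_force: 49.8
[ 0.54979359 -0.14136195] [-21.02357187   4.38698893] [3.26314775 7.85140514 0.0920339 ] -100.79271526873465
```

```bash
python3 -m crank '[{"dx":0,"dy":0.3,"dz":0,"wx":0,"wy":0,"wz":0},{"dx":0,"dy":0.5,"dz":-0.05,"wx":0,"wy":0,"wz":0},{"dx":0,"dy":0.5,"dz":-0.05,"wx":0,"wy":0,"wz":0},{"dx":0,"dy":0.5,"dz":-0.05,"wx":0,"wy":0,"wz":0},{"dx":0,"dy":0.5,"dz":-0.05,"wx":0,"wy":0,"wz":0},{"dx":0,"dy":0.5,"dz":-0.05,"wx":0,"wy":0,"wz":0},{"dx":0,"dy":0.5,"dz":-0.05,"wx":0,"wy":0,"wz":0},{"dx":0,"dy":0.5,"dz":-0.05,"wx":0,"wy":0,"wz":0},{"dx":0,"dy":0.5,"dz":-0.05,"wx":0,"wy":0,"wz":0},{"dx":0,"dy":0.5,"dz":-0.05,"wx":0,"wy":0,"wz":0}]'
python3 - <<'E'
from h import *
y=np.radians(-10.75);R=np.array([[np.cos(y),np.sin(y)],[-np.sin(y),np.cos(y)]])
s=arm.get_state();print(R@s["eef_pos"][:2],R@s["force"][:2],s["force"][2],s["moment"],s["ee_rot"])
f=arm.grab_frame("wrist");g=arm.grab_frame("side")
a=np.vstack([f[100:290,130:400],g[200:330,220:490]])
cv2.imwrite("pics/c5.png",cv2.resize(a,None,fx=1.85,fy=1.85,interpolation=cv2.INTER_CUBIC)[...,::-1])
E
```

```text
t: 18.3
eef_pos: [0.514, -0.2411, 0.0386]
ee_rot: [3.14, -0.0, -1.759]
force: [-6.4, 1.1, 5.8]
width: 0.0338
gripper_force: 49.7
[ 0.55000414 -0.14103415] [-6.45452135 -0.06725626] 5.789872527905211 [0.45157096 2.18942083 0.00924207] [ 3.13978822e+00 -2.61053827e-04 -1.75850659e+00]
```

View pics/c5.png

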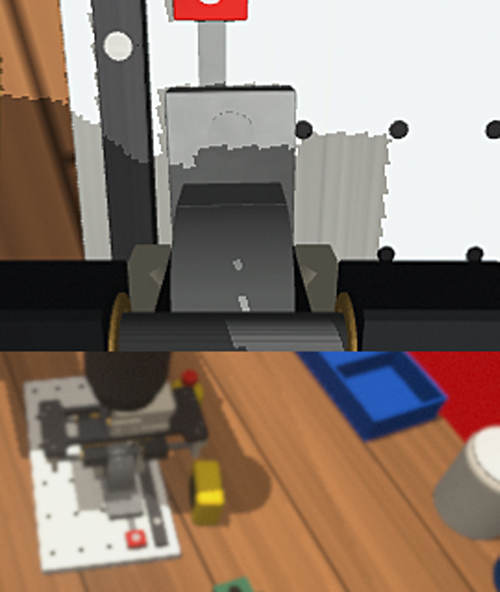

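The rail edge is at crop column 155 and the casting's base edge at 165, so a few mm of gap remain. The push was friction-locked by downforce and has not reached the rail. I'll relieve the downforce and go on sliding.

```bash
python3 -m crank '[{"dx":0,"dy":0,"dz":-0.03,"wx":0,"wy":0,"wz":0},{"dx":0,"dy":0,"dz":-0.06,"wx":0,"wy":0,"wz":0},{"dx":0,"dy":0,"dz":-0.06,"wx":0,"wy":0,"wz":0},{"dx":0,"dy":-0.05,"dz":-0.06,"wx":0,"wy":0,"wz":0},{"dx":0,"dy":-0.1,"dz":-0.06,"wx":0,"wy":0,"wz":0},{"dx":0,"dy":-0.15,"dz":-0.06,"wx":0,"wy":0,"wz":0},{"dx":0,"dy":-0.2,"dz":-0.06,"wx":0,"wy":0,"wz":0},{"dx":0,"dy":-0.25,"dz":-0.06,"wx":0,"wy":0,"wz":0},{"dx":0,"dy":-0.3,"dz":-0.06,"wx":0,"wy":0,"wz":0},{"dx":0,"dy":-0.3,"dz":-0.06,"wx":0,"wy":0,"wz":0}]' 2 30
python3 - <<'E'
from h import *
y=np.radians(-10.75);R=np.array([[np.cos(y),np.sin(y)],[-np.sin(y),np.cos(y)]])
s=arm.get_state();print(R@s["eef_pos"][:2],R@s["force"][:2],s["force"][2],s["moment"],s["ee_rot"])
E
```

```text
t: 19.65
eef_pos: [0.5179, -0.2416, 0.0393]
ee_rot: [-3.142, 0.0, -1.758]
force: [-1.0, 0.3, -4.8]
width: 0.0339
gripper_force: 29.8
[ 0.55384595 -0.14081125] [-1.07705102  0.13920965] -4.846574421150114 [ 0.12120546 -0.0984962   0.04854542] [-3.14151667e+00  2.88698720e-06 -1.75837025e+00]
```

```bash
python3 -m crank '[{"dx":0,"dy":0,"dz":0.04,"wx":0,"wy":0,"wz":0},{"dx":0,"dy":0,"dz":0.07,"wx":0,"wy":0,"wz":0},{"dx":0,"dy":-0.05,"dz":0.07,"wx":0,"wy":0,"wz":0},{"dx":0,"dy":-0.1,"dz":0.07,"wx":0,"wy":0,"wz":0},{"dx":0,"dy":-0.15,"dz":0.07,"wx":0,"wy":0,"wz":0},{"dx":0,"dy":-0.2,"dz":0.07,"wx":0,"wy":0,"wz":0},{"dx":0,"dy":-0.25,"dz":0.07,"wx":0,"wy":0,"wz":0},{"dx":0,"dy":-0.3,"dz":0.07,"wx":0,"wy":0,"wz":0},{"dx":0,"dy":-0.3,"dz":0.07,"wx":0,"wy":0,"wz":0},{"dx":0,"dy":-0.3,"dz":0.07,"wx":0,"wy":0,"wz":0}]' 2 30
python3 - <<'E'
from h import *
y=np.radians(-10.75);R=np.array([[np.cos(y),np.sin(y)],[-np.sin(y),np.cos(y)]])
s=arm.get_state();print(R@s["eef_pos"][:2],R@s["force"][:2],s["force"][2],s["moment"],s["ee_rot"])
E
```

```text
t: 20.9
eef_pos: [0.5203, -0.2421, 0.0386]
ee_rot: [3.141, 0.0, -1.759]
force: [-3.8, 2.0, -1.4]
width: 0.0337
gripper_force: 29.8
[ 0.55633835 -0.14081781] [-4.14560476  1.25603617] -1.372923718236702 [ 0.66894152  1.15829876 -0.0536885 ] [ 3.14085848e+00  4.01042998e-05 -1.75852628e+00]
```

```bash
python3 -m crank '[{"dx":0,"dy":-0.03,"dz":-0.01,"wx":0,"wy":0,"wz":0},{"dx":0,"dy":-0.06,"dz":-0.01,"wx":0,"wy":0,"wz":0},{"dx":0,"dy":-0.09,"dz":-0.01,"wx":0,"wy":0,"wz":0},{"dx":0,"dy":-0.12,"dz":-0.01,"wx":0,"wy":0,"wz":0},{"dx":0,"dy":-0.15,"dz":-0.01,"wx":0,"wy":0,"wz":0},{"dx":0,"dy":-0.18,"dz":-0.01,"wx":0,"wy":0,"wz":0},{"dx":0,"dy":-0.2,"dz":-0.01,"wx":0,"wy":0,"wz":0},{"dx":0,"dy":-0.2,"dz":-0.01,"wx":0,"wy":0,"wz":0},{"dx":0,"dy":-0.2,"dz":-0.01,"wx":0,"wy":0,"wz":0},{"dx":0,"dy":-0.2,"dz":-0.01,"wx":0,"wy":0,"wz":0}]' 2 30
python3 - <<'E'
from h import *
y=np.radians(-10.75);R=np.array([[np.cos(y),np.sin(y)],[-np.sin(y),np.cos(y)]])
s=arm.get_state();print(R@s["eef_pos"][:2],R@s["force"][:2],s["force"][2],s["moment"],s["ee_rot"])
f=arm.grab_frame("wrist");cv2.imwrite("pics/c6.png",cv2.resize(f[130:250,150:310],None,fx=5,fy=5,interpolation=cv2.INTER_CUBIC)[...,::-1])
E
```

```text
t: 22.15
eef_pos: [0.5205, -0.2422, 0.0386]
ee_rot: [3.138, 0.0, -1.759]
force: [-9.0, 4.5, 4.7]
width: 0.034
gripper_force: 29.8
[ 0.55656816 -0.14083218] [-9.70133261  2.72689921] 4.709735694176368 [ 1.84841128  3.34043735 -0.0878773 ] [ 3.13778827e+00  9.98641504e-05 -1.75892624e+00]
```

View pics/c6.png

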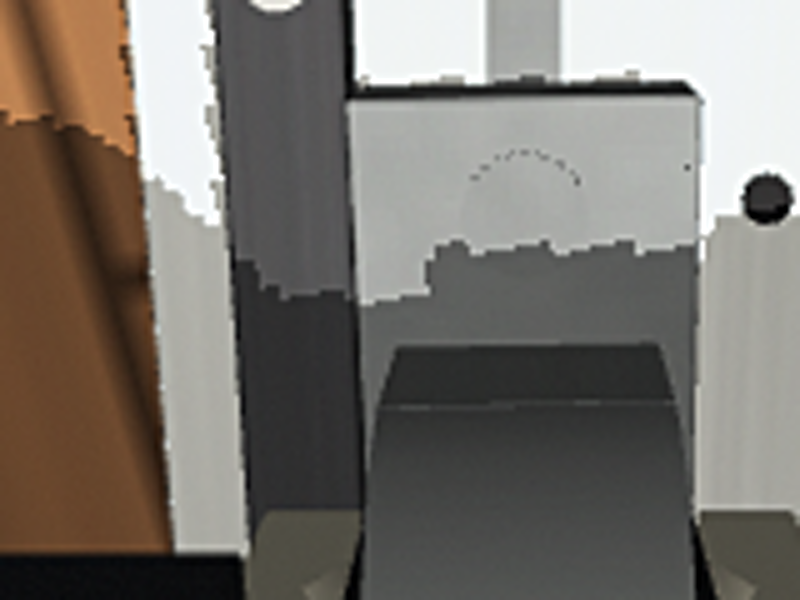

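The casting now bears against the rail along its whole visible edge (crop column 352, no gap), square to it. I'll ease off and slide it along the rail (+dx) toward the stop.

```bash
python3 -m crank '[{"dx":0,"dy":0.06,"dz":-0.02,"wx":0,"wy":0,"wz":0},{"dx":0,"dy":0.1,"dz":-0.02,"wx":0,"wy":0,"wz":0},{"dx":0.2,"dy":0.1,"dz":-0.03,"wx":0,"wy":0,"wz":0},{"dx":0.4,"dy":0.1,"dz":-0.03,"wx":0,"wy":0,"wz":0},{"dx":0.6,"dy":0.1,"dz":-0.03,"wx":0,"wy":0,"wz":0},{"dx":0.8,"dy":0.1,"dz":-0.03,"wx":0,"wy":0,"wz":0},{"dx":1.0,"dy":0.1,"dz":-0.03,"wx":0,"wy":0,"wz":0},{"dx":1.1,"dy":0.1,"dz":-0.03,"wx":0,"wy":0,"wz":0},{"dx":1.1,"dy":0.1,"dz":-0.03,"wx":0,"wy":0,"wz":0},{"dx":1.1,"dy":0.1,"dz":-0.03,"wx":0,"wy":0,"wz":0}]' 2 30
cat > st.py <<'E'
from h import *
y=np.radians(-10.75);R=np.array([[np.cos(y),np.sin(y)],[-np.sin(y),np.cos(y)]])
s=arm.get_state();print(R@s["eef_pos"][:2],R@s["force"][:2],s["force"][2],s["moment"],s["ee_rot"])
E
python3 st.py
```

```text
t: 23.45
eef_pos: [0.5186, -0.2522, 0.0386]
ee_rot: [3.14, 0.001, -1.759]
force: [-4.9, 8.0, -0.3]
width: 0.0336
gripper_force: 29.7
[ 0.55656497 -0.15100045] [-6.34736951  6.92961555] -0.33238761164404795 [ 2.91410639  1.81809205 -0.26756654] [ 3.13953127e+00  1.05569077e-03 -1.75907290e+00]
```

```bash
python3 -m crank '[{"dx":0.1,"dy":0,"dz":-0.01,"wx":0,"wy":0,"wz":0},{"dx":0.25,"dy":0,"dz":-0.01,"wx":0,"wy":0,"wz":0},{"dx":0.4,"dy":0,"dz":-0.01,"wx":0,"wy":0,"wz":0},{"dx":0.55,"dy":0,"dz":-0.01,"wx":0,"wy":0,"wz":0},{"dx":0.7,"dy":0,"dz":-0.01,"wx":0,"wy":0,"wz":0},{"dx":0.85,"dy":0,"dz":-0.01,"wx":0,"wy":0,"wz":0},{"dx":0.95,"dy":0,"dz":-0.01,"wx":0,"wy":0,"wz":0},{"dx":1.0,"dy":0,"dz":-0.01,"wx":0,"wy":0,"wz":0},{"dx":1.0,"dy":0,"dz":-0.01,"wx":0,"wy":0,"wz":0},{"dx":1.0,"dy":0,"dz":-0.01,"wx":0,"wy":0,"wz":0}]'
python3 st.py
python3 -m crank '[{"dx":0.03,"dy":0,"dz":0,"wx":0,"wy":0,"wz":0},{"dx":0.06,"dy":0,"dz":0,"wx":0,"wy":0,"wz":0},{"dx":0.09,"dy":0,"dz":0,"wx":0,"wy":0,"wz":0},{"dx":0.12,"dy":0,"dz":0,"wx":0,"wy":0,"wz":0},{"dx":0.15,"dy":0,"dz":0,"wx":0,"wy":0,"wz":0},{"dx":0.18,"dy":0,"dz":0,"wx":0,"wy":0,"wz":0},{"dx":0.2,"dy":0,"dz":0,"wx":0,"wy":0,"wz":0},{"dx":0.2,"dy":0,"dz":0,"wx":0,"wy":0,"wz":0},{"dx":0.2,"dy":0,"dz":0,"wx":0,"wy":0,"wz":0},{"dx":0.2,"dy":0,"dz":0,"wx":0,"wy":0,"wz":0}]'
python3 st.py
```

```text
t: 24.7
eef_pos: [0.5167, -0.262, 0.0386]
ee_rot: [3.139, 0.001, -1.759]
force: [-4.5, 7.1, -0.2]
width: 0.0338
gripper_force: 29.7
[ 0.55653399 -0.16099226] [-5.74791876  6.17393767] -0.1556302886599008 [ 2.86671395  1.74396511 -0.23335121] [ 3.13940605e+00  1.07166066e-03 -1.75911405e+00]
t: 25.95
eef_pos: [0.5164, -0.2639, 0.0386]
ee_rot: [3.139, 0.001, -1.759]
force: [-4.8, 7.9, 0.3]
width: 0.0339
gripper_force: 29.7
[ 0.55655161 -0.16292681] [-6.19558581  6.8502559 ] 0.3278216196630749 [ 2.9482504   1.67656748 -0.22545275] [ 3.13946729e+00  1.14772730e-03 -1.75909241e+00]
```

```bash
python3 -m crank '[{"dx":0.03,"dy":0,"dz":0,"wx":0,"wy":0,"wz":0},{"dx":0.06,"dy":0,"dz":0,"wx":0,"wy":0,"wz":0},{"dx":0.09,"dy":0,"dz":0,"wx":0,"wy":0,"wz":0},{"dx":0.12,"dy":0,"dz":0,"wx":0,"wy":0,"wz":0},{"dx":0.15,"dy":0,"dz":0,"wx":0,"wy":0,"wz":0},{"dx":0.18,"dy":0,"dz":0,"wx":0,"wy":0,"wz":0},{"dx":0.2,"dy":0,"dz":0,"wx":0,"wy":0,"wz":0},{"dx":0.2,"dy":0,"dz":0,"wx":0,"wy":0,"wz":0},{"dx":0.2,"dy":0,"dz":0,"wx":0,"wy":0,"wz":0},{"dx":0.2,"dy":0,"dz":0,"wx":0,"wy":0,"wz":0}]'
python3 st.py; python3 - <<'E'
from h import *
f=arm.grab_frame("wrist");cv2.imwrite("pics/c7.png",cv2.resize(f[60:220,160:320],None,fx=3.75,fy=3.75,interpolation=cv2.INTER_CUBIC)[...,::-1])
E
```

```text
t: 27.2
eef_pos: [0.5165, -0.2644, 0.0388]
ee_rot: [3.14, 0.003, -1.759]
force: [-4.1, 18.0, 3.7]
width: 0.0342
gripper_force: 29.8
[ 0.55675057 -0.16342881] [-7.363886   16.92072238] 3.669000664769552 [ 6.56546103  1.46418018 -0.34312905] [ 3.14002677e+00  2.72051487e-03 -1.75923313e+00]
```

View pics/c7.png

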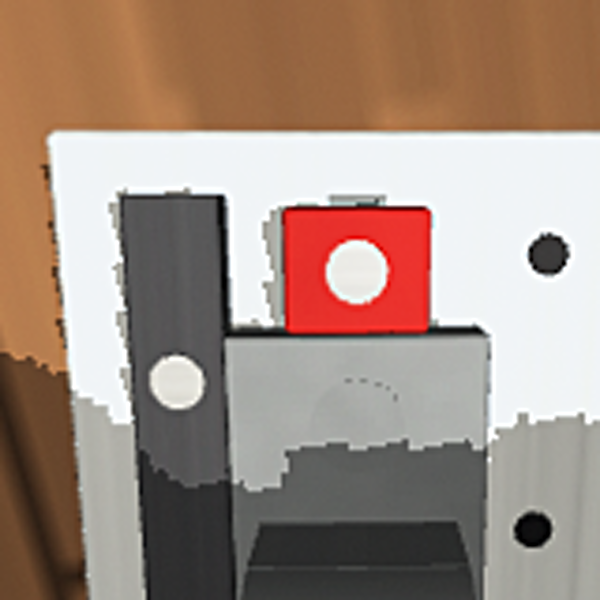

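The end bears on the red stop (crop (357,332), no gap) and the side on the rail (column 228). I'll ease the load and then open.

```bash
python3 -m crank '[{"dx":-0.05,"dy":0.02,"dz":0,"wx":0,"wy":0,"wz":0},{"dx":-0.1,"dy":0.04,"dz":0.02,"wx":0,"wy":0,"wz":0},{"dx":-0.1,"dy":0.04,"dz":0.02,"wx":0,"wy":0,"wz":0},{"dx":-0.1,"dy":0.04,"dz":0.02,"wx":0,"wy":0,"wz":0},{"dx":-0.1,"dy":0.04,"dz":0.02,"wx":0,"wy":0,"wz":0},{"dx":-0.1,"dy":0.04,"dz":0.02,"wx":0,"wy":0,"wz":0},{"dx":-0.1,"dy":0.04,"dz":0.02,"wx":0,"wy":0,"wz":0},{"dx":-0.1,"dy":0.04,"dz":0.02,"wx":0,"wy":0,"wz":0},{"dx":-0.1,"dy":0.04,"dz":0.02,"wx":0,"wy":0,"wz":0},{"dx":-0.1,"dy":0.04,"dz":0.02,"wx":0,"wy":0,"wz":0}]' 2 12
python3 st.py
```

```text
t: 28.5
eef_pos: [0.517, -0.2647, 0.0388]
ee_rot: [3.142, 0.001, -1.759]
force: [-2.9, 9.2, 1.0]
width: 0.0336
gripper_force: 12.0
[ 0.55729552 -0.163618  ] [-4.58911398  8.44245564] 1.0250177664701092 [ 3.41683885  0.907507   -0.10710164] [ 3.14150365e+00  1.27076295e-03 -1.75857303e+00]
```

```bash
python3 -m crank '[{"dx":0,"dy":0,"dz":0,"wx":0,"wy":0,"wz":0},{"dx":0,"dy":0,"dz":0,"wx":0,"wy":0,"wz":0},{"dx":0,"dy":0,"dz":0,"wx":0,"wy":0,"wz":0},{"dx":0,"dy":0,"dz":0,"wx":0,"wy":0,"wz":0},{"dx":0,"dy":0,"dz":0,"wx":0,"wy":0,"wz":0},{"dx":0,"dy":0,"dz":0,"wx":0,"wy":0,"wz":0},{"dx":0,"dy":0,"dz":0,"wx":0,"wy":0,"wz":0},{"dx":0,"dy":0,"dz":0,"wx":0,"wy":0,"wz":0},{"dx":0,"dy":0,"dz":0,"wx":0,"wy":0,"wz":0},{"dx":0,"dy":0,"dz":0,"wx":0,"wy":0,"wz":0}]' 4.8 12
python3 st.py
python3 - <<'E'
from h import *
f=arm.grab_frame("wrist");cv2.imwrite("pics/c8.png",cv2.resize(f[60:260,160:320],None,fx=3,fy=3,interpolation=cv2.INTER_CUBIC)[...,::-1])
a=cv2.cvtColor(f,cv2.COLOR_RGB2GRAY);print([int(x) for x in a[165,212:232]],[int(x) for x in a[130:156,255]],[int(x) for x in a[130:156,235]])
E
```

```text
t: 29.75
eef_pos: [0.5168, -0.2659, 0.0389]
ee_rot: [3.142, 0.0, -1.758]
force: [-0.3, -0.0, -0.1]
width: 0.0479
gripper_force: 0.0
[ 0.55736919 -0.1648018 ] [-0.33808707 -0.07848085] -0.14932664924000474 [ 0.11207752 -0.06965802  0.00077588] [ 3.14153843e+00  5.18741501e-06 -1.75836571e+00]
[227, 230, 237, 206, 71, 86, 87, 85, 73, 69, 176, 176, 171, 169, 169, 169, 169, 168, 169, 171] [234, 234, 235, 234, 235, 237, 237, 235, 233, 230, 231, 237, 249, 148, 99, 102, 103, 104, 105, 107, 98, 21, 132, 180, 176, 173] [176, 175, 175, 172, 175, 173, 173, 173, 175, 175, 176, 176, 175, 174, 175, 176, 175, 177, 192, 52, 34, 28, 138, 178, 173, 171]
```

```bash
python3 -m crank '[{"dx":0,"dy":0,"dz":-1,"wx":0,"wy":0,"wz":0},{"dx":0,"dy":0,"dz":-3,"wx":0,"wy":0,"wz":0},{"dx":0,"dy":0,"dz":-6,"wx":0,"wy":0,"wz":0},{"dx":-2,"dy":0,"dz":-9,"wx":0,"wy":0,"wz":0},{"dx":-4,"dy":0,"dz":-12,"wx":0,"wy":0,"wz":0},{"dx":-6,"dy":0,"dz":-14,"wx":0,"wy":0,"wz":0},{"dx":-8,"dy":0,"dz":-15,"wx":0,"wy":0,"wz":0},{"dx":-8,"dy":0,"dz":-15,"wx":0,"wy":0,"wz":0},{"dx":-8,"dy":0,"dz":-15,"wx":0,"wy":0,"wz":0},{"dx":-8,"dy":0,"dz":-15,"wx":0,"wy":0,"wz":0}]'
python3 - <<'E'
from h import *
cal=arm.calibration("wrist");f=arm.grab_frame("wrist");cv2.imwrite("pics/w9.png",f[...,::-1])
y=np.radians(-10.75);ex=np.array([np.cos(y),np.sin(y)]);ey=np.array([-ex[1],ex[0]])
def P(X,Y,z): return [*(X*ex+Y*ey),z]
a=cv2.cvtColor(f,cv2.COLOR_RGB2GRAY)
for Y in (-.215,-.2,-.125,-.11):   # across rail/casting contact line
    u,v=proj(cal,[P(.579,Y,.029)])[0];i,j=int(round(u)),int(round(v));print(Y,i,j,a[j,i-8:i+9].tolist())
for X in (.55,.557,.563):     # across casting end / stop
    u,v=proj(cal,[P(X,-.2231,.029)])[0];i,j=int(round(u)),int(round(v));print(X,i,j,f[j-8:j+9,i].tolist())
def e(L): print(L)
print("mark",[(np.round(d["centre"],3),round(d["confidence"],2)) for d in arm.mark_of("wrist","casting")],"expected",P(.557,-.1631,.016))
for n in ("oil_bottle","tape_measure"):
    arm.grab_frame("top");print(n,[np.round(d["centre"],3) for d in arm.mark_of("top",n)][:1])
E
```

```text
t: 31.05
eef_pos: [0.5313, -0.1876, 0.188]
ee_rot: [3.14, -0.0, -1.759]
force: [0.6, -0.2, 0.1]
width: 0.0481
gripper_force: 0.0
-0.215 233 64 [230, 230, 230, 230, 235, 238, 156, 75, 75, 64, 173, 176, 171, 169, 170, 172, 172]
-0.2 234 79 [84, 83, 84, 88, 87, 86, 89, 83, 80, 138, 184, 176, 174, 174, 173, 173, 173]
-0.125 235 149 [47, 47, 49, 47, 50, 48, 48, 50, 46, 39, 103, 95, 95, 95, 94, 96, 95]
-0.11 236 162 [37, 35, 40, 38, 42, 45, 48, 46, 27, 102, 98, 94, 94, 93, 93, 94, 93]
0.55 261 55 [[233, 43, 38], [233, 46, 41], [232, 46, 42], [232, 47, 43], [232, 47, 43], [233, 48, 44], [233, 48, 43], [239, 42, 36], [202, 62, 59], [138, 146, 144], [181, 191, 187], [175, 177, 174], [174, 174, 172], [173, 174, 172], [171, 172, 170], [171, 173, 170], [170, 173, 170]]
0.557 254 55 [[230, 230, 225], [230, 234, 229], [234, 253, 250], [234, 198, 191], [232, 26, 22], [233, 44, 40], [233, 45, 41], [239, 41, 37], [200, 62, 58], [136, 144, 141], [176, 185, 183], [170, 174, 171], [167, 170, 167], [168, 172, 168], [168, 173, 168], [168, 172, 168], [171, 173, 169]]
0.563 248 55 [[228, 44, 40], [228, 46, 42], [229, 47, 44], [230, 47, 42], [230, 48, 44], [230, 47, 43], [232, 46, 41], [238, 42, 37], [198, 64, 60], [138, 145, 142], [178, 188, 184], [172, 176, 172], [174, 176, 173], [175, 175, 173], [174, 175, 173], [174, 176, 173], [173, 174, 171]]
mark [(array([ 0.513, -0.262,  0.017]), 0.62)] expected [np.float64(0.5168028012600844), np.float64(-0.2641315479258958), 0.016]
oil_bottle []
tape_measure [array([ 0.608, -0.311,  0.003])]
```

```bash
python3 -c "
from station import arm
print(arm.job_done())"
```

```text
the job is handed in; nothing more can be done
None
```

The grey casting is on the plate, flat and touching both the rail and the red end stop, and I handed the job in at about 31 s; it was pressed with about 13 N measured at the tool (about 18 N on the plate with its weight), but on the way to the rail it briefly lifted about 0.7 mm, and I didn't recheck all the other things on the bench afterwards.

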